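# Index the painting carousel and draw the helmet up for spraying

### The job

Turn the painting carousel counter-clockwise (seen from above) by its red post until it clicks into its detent, where the stick with the camouflaged helmet stands in front of the spray gun. Then let go of the post, take that stick by its cork without touching the painted head, and draw it straight up about 45 mm, without wedging it: its white band just clear of the wooden socket, its red tail still inside. Finish holding it there in the gripper, at rest, and leave the other sticks and the things on the bench where they are.

Things in the scene. Friction and masses are not known exactly. Their poses are not given: they have to be found in the camera images.
- drum: Carousel: dark disc 216 mm across, 12 mm thick, turning about its upright axis. Origin on the axis at the disc's underside, 22 mm above the bench; z up. Three upright square wooden sockets (44 x 44 mm, tops 88 mm above the origin) stand 80 mm from the axis at its -x (camouflaged helmet), +x (fin) and -y (wheel), the red post at +y. All stick tops lie below 180 mm above the bench.
- drum_turn (a joint): How far the carousel has been turned from where it started, rad, positive counter-clockwise from above; 0 at the start. The detent lies 0.6 to 1.2 ahead. Light friction (about 1 N at the post); the bump just before the detent takes 4 to 7 N at the post, the bump behind it a little more. The disc stays where it is left.
- foot: Fixed foot under the carousel, 236 mm across, 20 mm high; origin on the axis at bench level. Detent: drum and foot axes coincide (a sprung brass pin between two rim bumps pulls the disc in from 0.05 rad either side). A spray gun on a stand is fixed to it at x = -80 mm, y = -160 to -265 mm, up to 235 mm high; a 38 mm high yellow pin housing stands by the disc.
- axis (a point): Point on the carousel's turning axis, on the top face of the disc.
- post_top (a point): Centre of the top of the red post: an upright round bar 16 mm across, its top 180 mm above the bench and 146 mm above the disc, 80 mm from the axis. Fixed to the disc. Free room around it; it can be pinched from above and turns within the grip.
- bore (a point): Centre of the mouth of the helmet stick's bore, on top of its wooden socket, 110 mm above the bench, 80 mm from the axis. The bore is 13.2 mm wide and 70 mm deep, upright.
- stick: Helmet stick, loose in the bore: rod 12 mm across, 68 mm long, below a round cork 38 mm across, 40 mm high. Origin at the rod's lower tip, z up along it; cork 68 to 108 mm above it. Home: cork rests on the socket, 110 to 150 mm above the bench. White band on the rod 26 to 38 mm below the cork, red tail from 52 mm below it. About 0.1 kg; let go, it drops home.
- cork_foot (a point): Centre of the underside of that cork, 68 mm above the stick's origin; it coincides with bore when the stick is home, and its height above bore is how far the stick is drawn.
- camo_head: The painted head with camouflaged helmet fixed on the helmet stick's cork: 26 mm across, 28 mm high, origin at its underside on the cork's top. Must not be touched.
- fin_stick: Bystander: same kind of stick, topped by a sage-green tail fin, in the drum's +x socket. Origin at the rod's tip, 20 mm above the drum's origin when home.
- wheel_stick: Bystander: same kind of stick, topped by a small dark wheel, in the drum's -y socket. Origin at the rod's tip, 20 mm above the drum's origin when home.
- tin: Bystander: ribbed tin can with brushes, 75 mm across, 210 mm high with brushes; origin under its centre.
- palette: Bystander: flat white palette 100 x 150 x 8 mm; origin under its centre.
- pot_green: Bystander: green paint pot 38 mm across, 52 mm high; origin under its centre.
- pot_brown: Bystander: brown paint pot 38 mm across, 52 mm high; origin under its centre.
- thinner: Bystander: bottle 52 mm across, 120 mm high; origin under its centre.
Not all that is in view belongs to the job. What is shaped like the stick but purple is not meant.

How it is judged:
On the way, in this order (a step that is already met when the one before it is completed fails the run):
1. the carousel rests in its detent with the helmet stick still fully home (angle between the x axis of drum and the x axis of foot, either way round below 0.05 rad and x of bore in the frame of foot below -0.07 m and z of cork_foot in the frame of bore below 0.006 m and angular speed of drum below 0.1 rad/s and contact force between the fingers and drum below 0.5 N), for 0.3 s.
2. the stick is drawn 38 to 52 mm and held in the gripper (angle between the x axis of drum and the x axis of foot, either way round below 0.05 rad and x of bore in the frame of foot below -0.07 m and z of cork_foot in the frame of bore between 0.038 and 0.052 m and angle between the z axis of stick and the z axis of drum, either way round below 0.05 rad and contact force between the fingers and stick above 1 N and contact force between stick and drum below 15 N and linear speed of stick below 0.02 m/s), for 0.3 s.
At the end, for the whole second after the job is handed in: Carousel within 0.05 rad of its detent; helmet stick gripped, at rest, drawn 38 to 52 mm, parallel to its bore within 0.05 rad, pressing on it under 15 N; other two sticks raised under 15 mm; bench things within 30 mm of their start (all of step 2 and z of each of fin_stick, wheel_stick in the frame of drum below 0.035 m and distance of each of tin, palette, pot_green, pot_brown, thinner from where it was at the start of the episode below 0.03 m); the arm keeps its last pose, push and grip.
It fails at once if the painted head is touched (contact force between camo_head and anything else above 0.5 N).
It fails at once if the helmet stick is pulled right out of its bore (over 64 mm) (z of cork_foot in the frame of bore above 0.064 m).
It fails at once if the helmet stick is drawn over 15 mm with the carousel off its detent (z of cork_foot in the frame of bore above 0.015 m and angle between the x axis of drum and the x axis of foot, either way round above 0.1 rad).
It fails at once if another stick is pulled up over 20 mm (z of any of fin_stick, wheel_stick in the frame of drum above 0.04 m).
It fails at once if a thing on the bench is knocked away (distance of any of tin, palette, pot_green, pot_brown, thinner from where it was at the start of the episode above 0.05 m).
It also fails if it takes over 58 s, if anything falls off the work surface, if the arm or the gripper's body presses on something with over 40 N, if the wrist force passes 120 N, or if a joint passes its speed limit or range.

### The arm

A 6-joint arm with a two-finger parallel gripper is mounted at the origin on the work surface. World frame = base frame: x ahead of the robot, y to its left, z up, the work surface at z = 0. Lengths are in m, angles in rad, forces in N, time in s.
With the tool pointing down it reaches from about 0.4 to 0.825 m from the base axis. Payload 7 kg.
Tool frame: the origin (TCP) lies at the very end of the fingers, on their centre line; the grasp point (between the pads) lies 19 mm behind it; y points along the fingers, x is the direction in which the jaws open and shut, and the axes are right-handed (so a half turn about y gives the same grasp; the last joint's range is limited). The gripper opens to 88 mm and grips with 3 to 60 N. Pads are 19 mm wide; open, the fingers measure 130 mm over their backs; the gripper's body (78 mm by 193 mm) begins 47 mm behind the grasp point.
Start: joints at [1.637, 0.359, 0.012, 0, -1.224, -0.288], TCP at [0.149, 0.658, 0.227] pointing down, gripper open.
Joint ranges: [-3.07, 3.07], [-1.43, 2.12], [-1.02, 1.25], [-3.03, 1.67], [-3.05, -0], [-3.03, 3.03]. Speed limits (rad/s): [2.39, 2.39, 3.01, 3.14, 3.14, 3.14].

### API

Orientations are given as [roll, pitch, yaw] about the fixed x, y, z axes, in that order (R = Rz(yaw) Ry(pitch) Rx(roll)).
In Python, from station import arm gives the robot as it stands.
- The arm moves only by the tool move_arm, never from a script. Its arguments are lists of equal length, an entry for each row: "jaw": the closure, from 0 (fully open) to 1 (shut); "offset": the shift along the tool's x, y, z in m, a list of three; "roll": the turn about the tool's y in rad. In form: {"jaw": [jaw, ...], "offset": [[dx, dy, dz], ...], "roll": [roll, ...]}. A call has 1 to 5 rows; each row shifts and turns the commanded pose from where the row before left it, along the tool's axes as they then stand; what a row does not reach is not made up. A row lasts 1/8 s, in which the tool goes at most 62.5 mm and 10.7 degrees, less where a joint would pass 70% of its speed; a pose out of reach is approached as far as the arm can. A call is refused whole if a number of a shift passes 0.0625 or a number of a turn 0.188, either way. A call with a gripper value outside its range is refused whole. The fingers move at their own pace and stop on an object; "grip_force" is the grip in N (left out, the last holds). Time passes only in rows, so rows that do not move let the fingers close. It gives the time, the measured TCP pose, the force and the opening at its end, in the units of the state.
- arm.get_state(): the state, without advancing time (a new reading comes with each control period).
- arm.grab_frame(name): name is "side" or "top" or "wrist"; returns a dict with "pixels" (400x640x3 uint8, blue, green, red), "fovy" (degrees; the focal length in pixels is half the picture's height over the tangent of half this angle, whatever the lens; pixels are square), "cx", "cy" (the principal point, pixels), "dist_coeffs" ([k1, k2, p1, p2, k3] as OpenCV has them; the pictures are not rectified), "position" and "attitude" of the camera in the world; the wrist camera has in their place "hand_eye" (4x4, takes a point from camera to tool coordinates, whose origin is the TCP and whose axes are the tool frame's). Camera axes: x right, y down, z forward; pixel columns grow to the right and rows downward; lengths in m; the calibration is good to about 2 mm. A picture is of the moment at which its call begins: read the wrist's pose just before it. There is no depth.
- arm.job_done(): hands the job in, once; it reports no verdict.
Trained networks look in a picture, given as the dict that the camera call returned (one of the last four; its "shot" number tells which), for a name from the list of things; names that differ only in an ending like _2 or _b are one class to them, and where a whole thing is asked for, a point or a joint stands for the part that bears it (a point fixed in the world has none). Each returns a list of dicts, best first, with "p" (0 to 1); they miss things now and then, are a little off and sometimes report something else, mostly with a low value. They report only what shows in the picture. A call takes as long as a camera call. They do not tell look-alikes from the thing itself.
- arm.recognise(picture, thing): "position" ([x, y, z] in m, in world coordinates, good to about 4 mm: the middle of the surface that is visible of it).
- arm.landmark_of(picture, thing): "position" ([x, y, z] in m, in world coordinates, good to about 4 mm: a listed point, or the origin of a listed thing).
The state is a dict: "t": time; "q": joint angles; "qd": joint speeds; "joint_efforts": joint torques, N m; "eef_pos": TCP position; "ee_rot": TCP orientation; "force": force on the tool from outside, world axes, zero at the start; "moment": the same for the moment, N m; "width": finger opening in m.
Only numpy, scipy, OpenCV 4.12 (cv2) and the standard library are available. Lean on these libraries where they do the work, as an engineer would, in place of code of your own. Each camera call takes 0.05 s, during which the arm holds its last target.

## Working session

There is one attempt and no reset: what is moved stays moved. The work goes in short steps, Python scripts to look and compute and a tool call to move; the robot and the scene stay as the last step left them, time stands still between calls to the robot, and variables do not carry over. Pictures are saved under pics/ and viewed, and the job is handed in when it is done.

Besides the shell and the picture viewer there is one more tool, called as name(argument=value, ...), one argument or row to a line, values as JSON. move_arm: Moves the arm, as the interface text tells. Its arguments: {"type":"object","properties":{"jaw":{"type":"array","items":{"type":"number"}},"offset":{"type":"array","items":{"type":"array","items":{"type":"number"}}},"roll":{"type":"array","items":{"type":"number"}},"grip_force":{"type":"number"}},"required":["jaw","offset","roll"]}

```bash
mkdir -p pics; ls
cat > h.py <<'E'
from station import arm
import numpy as np, cv2
from scipy.spatial.transform import Rotation as R
def snap(n,f):
    p=arm.grab_frame(n); cv2.imwrite('pics/'+f,p['pixels']); return p
def st():
    s=arm.get_state(); print({k:np.round(s[k],4).tolist() for k in ['t','q','eef_pos','ee_rot','force','width']}); return s
E
python3 - <<'E'
from h import *
s=st(); print(R.from_euler('xyz',s['ee_rot']).as_matrix().round(3))
for n in ['top','side']:
    p=snap(n,n+'0.png'); print(n,p['position'],p['attitude'],p['fovy'])
    for t in ['axis','post_top','bore','cork_foot','drum','foot','stick','camo_head','fin_stick','wheel_stick']:
        try: print(t,[(np.round(d['position'],4).tolist(),round(d['p'],2)) for d in arm.landmark_of(p,t)[:3]])
        except Exception as e: print(t,e)
E
```

```text
pics
{'t': 0.0, 'q': [1.6371, 0.3594, 0.0111, -0.0004, -1.2241, -0.2881], 'eef_pos': [0.1484, 0.658, 0.2256], 'ee_rot': [-1.5706, -0.0017, -1.7928], 'force': [0.3088, 0.9348, -0.0224], 'width': 0.0874}
[[-0.22  -0.     0.975]
 [-0.975 -0.002 -0.22 ]
 [ 0.002 -1.     0.   ]]
top [0.22723667 0.01250907 1.56295118] [-2.93651811 -0.00554803 -1.59863607] 50.39820426895835
axis [([0.5323, 0.0279, 0.0287], 0.95)]
post_top [([0.5989, 0.0742, 0.1828], 0.92)]
bore [([0.4854, 0.0943, 0.1097], 0.97)]
cork_foot [([0.5078, 0.2459, 0.0669], 0.61), ([0.4292, 0.2563, 0.0685], 0.52), ([0.4907, 0.0934, 0.1097], 0.43)]
drum [([0.53, 0.023, 0.0181], 0.68)]
foot []
stick [([0.5074, 0.2499, -0.0021], 0.56), ([0.5439, 0.4593, 0.0008], 0.54), ([0.4871, 0.0963, 0.0386], 0.45)]
camo_head [([0.4344, 0.2588, 0.1039], 0.6), ([0.4891, 0.0952, 0.1475], 0.53), ([0.5049, 0.2477, 0.1075], 0.52)]
fin_stick [([0.5785, -0.0404, 0.041], 0.57), ([0.4917, 0.094, 0.1115], 0.48), ([0.5349, 0.0253, 0.0199], 0.17)]
wheel_stick [([0.466, -0.0169, 0.0434], 0.54)]
side [-0.32505557 -0.88539817  0.91708673] [-2.14808327 -0.01649925 -0.7717139 ] 43.23456936916727
axis [([0.5303, 0.0304, 0.0358], 0.82)]
post_top [([0.5976, 0.0745, 0.178], 0.86), ([0.4866, 0.0964, 0.1033], 0.46)]
bore [([0.4863, 0.0943, 0.1083], 0.85)]
cork_foot [([0.4885, 0.0975, 0.1095], 0.81), ([0.5059, 0.2458, 0.0682], 0.71), ([0.4294, 0.2508, 0.0677], 0.7)]
drum [([0.5296, 0.0283, 0.0214], 0.61)]
foot []
stick [([0.5103, 0.2468, 0.0001], 0.71), ([0.4339, 0.2557, 0.0046], 0.66), ([0.5279, 0.0295, 0.0205], 0.66)]
camo_head [([0.4852, 0.0949, 0.1462], 0.49), ([0.4357, 0.255, 0.1054], 0.44), ([0.5092, 0.2466, 0.1069], 0.38)]
fin_stick []
wheel_stick []
```

View pics/top0.png

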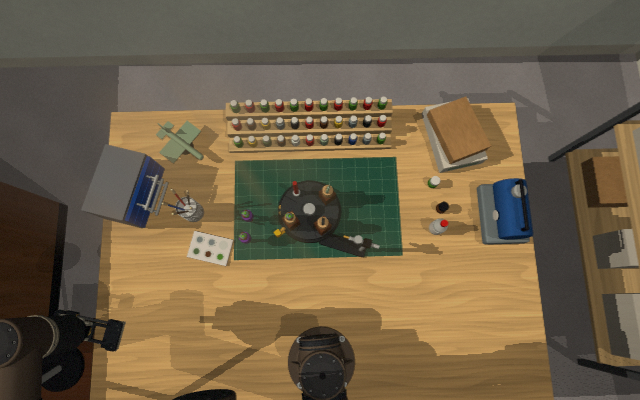

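View pics/side0.png

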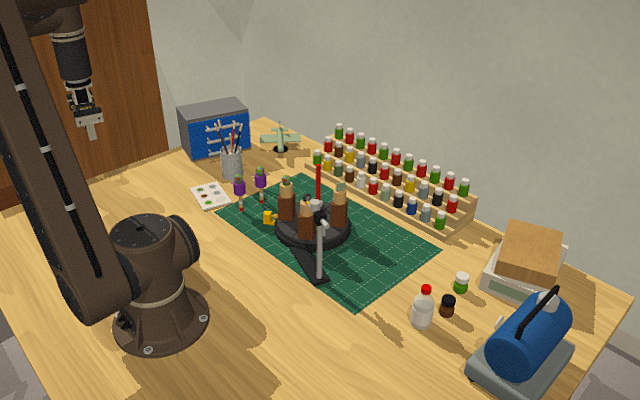

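The pictures show the carousel at about top pixel (309,210): the post at (295,188), the helmet stick around (290,217), the yellow pin housing at (279,232), and the spray gun and its base from (325,240) to (378,247). The purple decoys are at (247,215) and (243,238). Next I'll measure the foot angle from the gun.

Run:
```python
import cv2
a=cv2.imread('pics/top0.png')[165:275,230:400]; b=cv2.imread('pics/side0.png')[150:300,220:400]
cv2.imwrite('pics/tc.png',cv2.resize(a,None,fx=4.5,fy=4.5,interpolation=3)); cv2.imwrite('pics/sc.png',cv2.resize(b,None,fx=4,fy=4,interpolation=3))
```

```text
(no output)
```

View pics/tc.png

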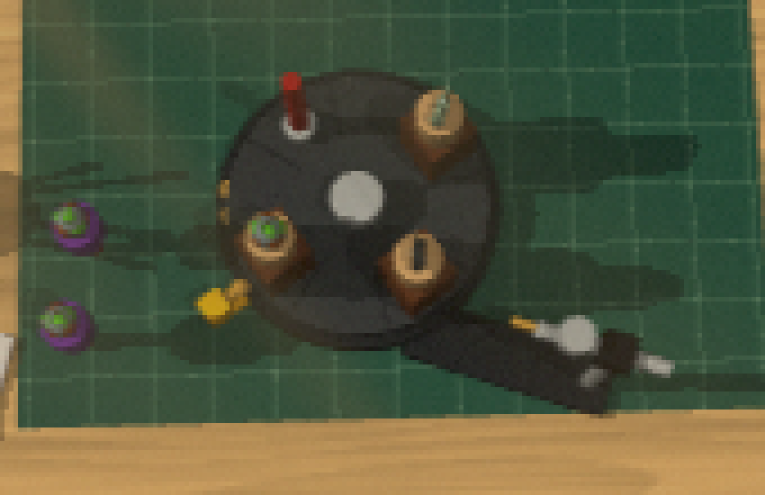

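View pics/sc.png

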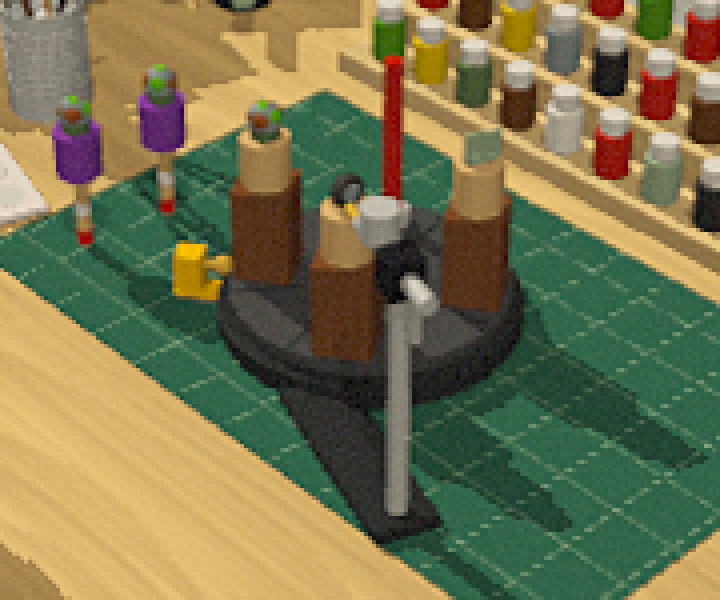

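```bash
cat >> h.py <<'E'
def ray(p,u,v,z):
    f=200/np.tan(np.radians(p['fovy'])/2); K=np.array([[f,0,p['cx']],[0,f,p['cy']],[0,0,1.]])
    n=cv2.undistortPoints(np.array([[[u,v]]],float),K,np.array(p['dist_coeffs']))[0,0]
    d=R.from_euler('xyz',p['attitude']).apply([n[0],n[1],1]); o=np.array(p['position'])
    return o+d*(z-o[2])/d[2]
E
python3 - <<'E'
from h import *
p=arm.grab_frame('top')
A=np.array([.531,.0285])
for nm,x,y,z in [('bump1',223,189,.028),('bump2',223,215,.028),('pintip',240,288,.034),('house',212,306,.038),('stripA',402,350,.01),('stripB',605,412,.01),('gunmid nozzle',512,321,.2),('handle',670,368,.2),('base left bottom',405,350,.01)]:
    w=ray(p,230+x/4.5,165+y/4.5,z)[:2]; r=w-A; print(nm,w.round(4),np.hypot(*r).round(4),np.arctan2(r[1],r[0]).round(3))
for i in range(2):
  for n in ['top','side']:
    q=arm.grab_frame(n)
    for t in ['axis','post_top','bore','camo_head','tin','thinner','pot_green','palette']: print(n,t,[(np.round(d['position'],4).tolist(),round(d['p'],2)) for d in arm.landmark_of(q,t)[:2]])
E
```

```text
bump1 [0.5483 0.1378] 0.1107 1.414
bump2 [0.5266 0.138 ] 0.1096 1.611
pintip [0.4651 0.1244] 0.1164 2.173
house [0.4504 0.1467] 0.1431 2.169
stripA [ 0.4142 -0.0052] 0.1216 -2.861
stripB [ 0.3593 -0.1681] 0.261 -2.288
gunmid nozzle [ 0.4101 -0.0825] 0.1642 -2.399
handle [ 0.3732 -0.1941] 0.2728 -2.188
base left bottom [ 0.4141 -0.0076] 0.1223 -2.842
top axis [([0.5309, 0.0297, 0.0323], 0.64)]
top post_top [([0.5994, 0.0756, 0.1803], 0.66)]
top bore [([0.4844, 0.0907, 0.11], 0.71), ([0.5338, 0.0281, 0.02], 0.38)]
top camo_head [([0.5063, 0.2479, 0.1099], 0.62), ([0.4911, 0.0941, 0.1508], 0.57)]
top tin [([0.5432, 0.4617, 0.0031], 0.96)]
top thinner []
top pot_green [([0.6295, -0.4408, -0.003], 0.62)]
top palette [([0.4047, 0.3969, 0.0008], 0.72)]
side axis [([0.5291, 0.0293, 0.0344], 0.72)]
side post_top [([0.6003, 0.073, 0.1792], 0.7)]
side bore [([0.4865, 0.0941, 0.1067], 0.73)]
side camo_head [([0.483, 0.095, 0.1475], 0.58), ([0.4337, 0.2533, 0.1045], 0.43)]
side tin [([0.5456, 0.4547, 0.0011], 0.67), ([0.4843, 0.0943, 0.1491], 0.36)]
side thinner [([0.53, 0.0315, 0.0203], 0.73), (
[... 319 characters left out ...]
.5327, 0.0268, 0.0201], 0.51)]
top tin [([0.5421, 0.4632, 0.0], 0.84)]
top thinner [([0.4571, -0.4377, 0.0021], 0.66), ([0.5428, 0.4594, -0.0009], 0.58)]
top pot_green [([0.6299, -0.4411, 0.0014], 0.5), ([0.5802, -0.0373, 0.0422], 0.41)]
top palette [([0.4044, 0.3963, -0.002], 0.92)]
side axis [([0.5298, 0.0306, 0.0338], 0.82)]
side post_top [([0.5977, 0.0733, 0.1801], 0.77)]
side bore []
side camo_head [([0.5091, 0.2465, 0.1048], 0.64), ([0.458, -0.4424, 0.0044], 0.61)]
side tin [([0.5414, 0.4552, 0.0021], 0.79)]
side thinner [([0.4578, -0.4359, 0.002], 0.92)]
side pot_green [([0.6265, -0.4386, 0.0008], 0.81)]
side palette [([0.4069, 0.3895, 0.0005], 0.74), ([0.5998, 0.0758, 0.1781], 0.49)]
```

Both cues agree. The rim-bump gap at 1.51 rad has to reach the pin at 2.17 rad, and the gun direction gives a foot yaw of about -0.31. That means a turn of about 0.66 rad. I'll move to above the post now.

move_arm(
  jaw=[0,0,0,0,0],
  offset=[
    [0.02,-0.02,0.024],
    [0.0321,-0.01,0.039],
    [0.0321,-0.004,0.039],
    [0.0321,0,0.039],
    [0.0321,0,0.039],
  ],
  roll=[0,0,0,0,0],
)

```text
t: 3.58
eef_pos: [0.2922, 0.4727, 0.2609]
ee_rot: [-1.571, 0.001, -1.792]
force: [0.6, 1.0, 0.5]
width: 0.0874
```

move_arm(
  jaw=[0,0,0,0,0],
  offset=[
    [0.0321,0,0.039],
    [0.0321,0,0.039],
    [0.0321,0,0.039],
    [0.0321,0,0.039],
    [0.0321,0,0.039],
  ],
  roll=[0,0,0,0,0],
)

```text
t: 4.2
eef_pos: [0.4472, 0.2733, 0.2609]
ee_rot: [-1.57, 0.001, -1.792]
force: [0.8, 0.5, 0.6]
width: 0.0875
```

move_arm(
  jaw=[0,0,0,0,0],
  offset=[
    [0.0321,0,0.039],
    [0.0321,0,0.039],
    [0.0321,0,0.038],
    [0.0321,0,0.037],
    [0.0321,0,0.036],
  ],
  roll=[0,0,0,0,0],
)

```text
t: 4.82
eef_pos: [0.5963, 0.075, 0.2608]
ee_rot: [-1.57, 0.0, -1.793]
force: [0.3, 0.7, -0.6]
width: 0.0877
```

move_arm(
  jaw=[0,0,0,0,0],
  offset=[
    [0,0,0],
    [0,0,0],
    [0,0,0],
    [0,0,0],
    [0,0,0],
  ],
  roll=[-0.18,-0.18,-0.18,-0.18,-0.18],
)

```text
t: 5.45
eef_pos: [0.5954, 0.0764, 0.2606]
ee_rot: [-1.571, -0.0, -0.887]
force: [0.3, -0.3, 0.3]
width: 0.088
```

move_arm(
  jaw=[0,0,0],
  offset=[
    [0,0,0],
    [0,0,0],
    [0,0,0],
  ],
  roll=[-0.18,-0.055,0],
)

```text
t: 5.82
eef_pos: [0.5954, 0.0765, 0.2606]
ee_rot: [-1.571, -0.0, -0.658]
force: [-0.4, 0.3, -0.2]
width: 0.0875
```

```bash
cat >> h.py <<'E'
def lm(ns,ts,tool=True):
    s=arm.get_state(); M=R.from_euler('xyz',s['ee_rot']).as_matrix(); e=np.array(s['eef_pos'])
    for n in ns:
        p=arm.grab_frame(n)
        for t in ts:
            for d in arm.landmark_of(p,t)[:2]:
                w=np.array(d['position']); print(n,t,w.round(4),round(d['p'],2),'tool',(M.T@(w-e)).round(4))
E
python3 - <<'E'
from h import *
snap('wrist','w1.png'); lm(['wrist','wrist','top','side'],['post_top','axis','bore'])
E
```

```text
wrist post_top [0.6017 0.0732 0.1816] 0.61 tool [0.0069 0.079  0.0013]
wrist axis [0.5305 0.0292 0.037 ] 0.56 tool [-0.0224  0.2236 -0.0771]
wrist axis [0.4868 0.0887 0.1137] 0.48 tool [-0.0934  0.1469 -0.0569]
wrist post_top [0.601  0.0716 0.1795] 0.73 tool [ 0.0074  0.0811 -0.0004]
wrist axis [0.5312 0.0266 0.0371] 0.66 tool [-0.0203  0.2235 -0.0788]
top post_top [0.5975 0.0735 0.1808] 0.73 tool [ 0.0034  0.0798 -0.0011]
top axis [0.5326 0.029  0.0305] 0.65 tool [-0.0206  0.2301 -0.076 ]
top bore [0.4876 0.0893 0.1117] 0.65 tool [-0.0931  0.1489 -0.0559]
side post_top [0.6015 0.0749 0.1787] 0.75 tool [0.0057 0.0819 0.0025]
side post_top [0.404  0.3944 0.0026] 0.49 tool [-0.3461  0.258   0.1341]
side axis [0.5302 0.0288 0.0328] 0.84 tool [-0.0224  0.2278 -0.0776]
side bore [0.4862 0.0994 0.1072] 0.92 tool [-0.1004  0.1534 -0.0488]
```

View pics/w1.png

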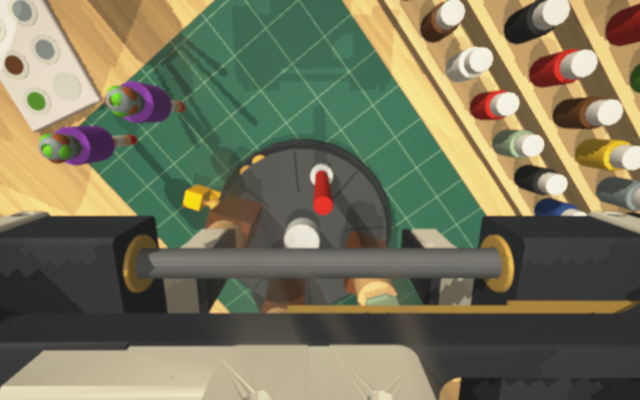

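The wrist view shows the post tip at (322,205), between the fingers at about (200,270) and (430,270), with nothing in the way. Now I'll descend and pinch.

move_arm(
  jaw=[0,0,0,0,0],
  offset=[
    [0.0055,0.03,0],
    [0,0.03,0],
    [0,0.03,0],
    [0,0.025,0],
    [0,0,0],
  ],
  roll=[0,0,0,0,0],
)

```text
t: 7.3
eef_pos: [0.5986, 0.0726, 0.1437]
ee_rot: [-1.574, 0.002, -0.658]
force: [0.6, -0.0, 0.3]
width: 0.0876
```

move_arm(
  jaw=[0.6,0.75,1,1,1],
  offset=[
    [0,0,0],
    [0,0,0],
    [0,0,0],
    [0,0,0],
    [0,0,0],
  ],
  roll=[0,0,0,0,0],
  grip_force=10,
)

```text
t: 7.92
eef_pos: [0.5998, 0.0731, 0.1458]
ee_rot: [-1.571, -0.0, -0.658]
force: [0.2, 0.4, -1.1]
width: 0.0431
```

Run:
```python
from h import *
st();snap('wrist','w2.png')
```

```text
{'t': 7.925, 'q': [0.4443, 0.3066, -0.2593, 0.0, -1.0047, 2.0397], 'eef_pos': [0.5998, 0.0731, 0.1458], 'ee_rot': [-1.5706, -0.0001, -0.6576], 'force': [0.1833, 0.4405, -1.1205], 'width': 0.0431}
```

View pics/w2.png

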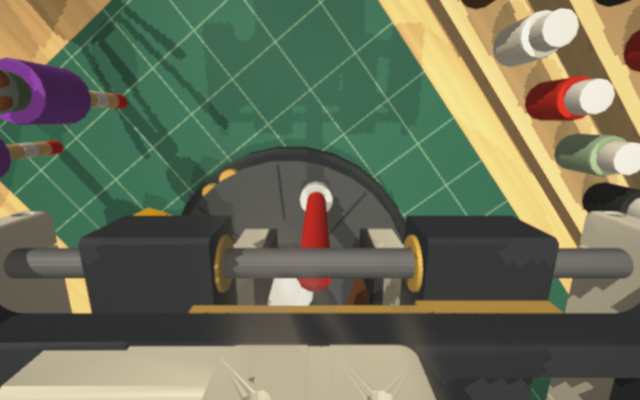

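move_arm(
  jaw=[1,1,1,1,1],
  offset=[
    [0,0,0],
    [0,0,0],
    [0,0,0],
    [0,0,0],
    [0,0,0],
  ],
  roll=[0,0,0,0,0],
)

```text
t: 8.6
eef_pos: [0.5996, 0.073, 0.1454]
ee_rot: [-1.571, 0.0, -0.658]
force: [-1.9, -0.9, 0.4]
width: 0.016
```

Run:
```python
from h import *
s=st()
A=np.array([.531,.0293]); r=np.array(s['eef_pos'][:2])-A; print(np.hypot(*r),np.arctan2(r[1],r[0]))
```

```text
{'t': 8.6, 'q': [0.4443, 0.3069, -0.2596, -0.0001, -1.0048, 2.0397], 'eef_pos': [0.5996, 0.073, 0.1454], 'ee_rot': [-1.5712, 0.0003, -0.6576], 'force': [-1.8827, -0.9478, 0.4412], 'width': 0.016}
0.08131805729313096 0.567947962522347
```

Run:
```python
from h import *
x=np.array([np.cos(-.658),np.sin(-.658)]); z=np.array([-x[1],x[0]])
a=.572; P=lambda t:.08*np.array([np.cos(a+t),np.sin(a+t)])
T=np.r_[np.arange(0,.55,.06),np.arange(.57,.75,.03)]
for i in range(1,len(T)):
    d=P(T[i])-P(T[i-1]); print(T[i].round(3),round(d@x,4),round(d@z,4))
```

```text
0.06 -0.0046 0.0015
0.12 -0.0046 0.0012
0.18 -0.0047 0.0009
0.24 -0.0048 0.0006
0.3 -0.0048 0.0003
0.36 -0.0048 0.0001
0.42 -0.0048 -0.0002
0.48 -0.0048 -0.0005
0.54 -0.0047 -0.0008
0.57 -0.0023 -0.0005
0.6 -0.0023 -0.0006
0.63 -0.0023 -0.0006
0.66 -0.0023 -0.0007
0.69 -0.0023 -0.0008
0.72 -0.0022 -0.0009
0.75 -0.0022 -0.0009
```

move_arm(
  jaw=[1,1,1,1,1],
  offset=[
    [-0.0046,0,0.0015],
    [-0.0046,0,0.0012],
    [-0.0047,0,0.0009],
    [-0.0048,0,0.0006],
    [-0.0048,0,0.0003],
  ],
  roll=[0,0,0,0,0],
  grip_force=20,
)

```text
t: 9.22
eef_pos: [0.5846, 0.0921, 0.1456]
ee_rot: [-1.569, -0.001, -0.657]
force: [6.2, 0.7, -6.3]
width: 0.0157
```

move_arm(
  jaw=[1,1,1],
  offset=[
    [-0.0048,0,0.0001],
    [-0.0048,0,-0.0002],
    [-0.0048,0,-0.0005],
  ],
  roll=[0,0,0],
)

```text
t: 9.6
eef_pos: [0.573, 0.1005, 0.1458]
ee_rot: [-1.569, -0.001, -0.657]
force: [13.6, -4.0, -10.9]
width: 0.0155
```

Run:
```python
from h import *
s=st()
A=np.array([.531,.0293]); r=np.array(s['eef_pos'][:2])-A; print(np.hypot(*r),np.arctan2(r[1],r[0]))
snap('top','t2.png')
a=cv2.imread('pics/t2.png')[165:275,230:400];cv2.imwrite('pics/t2c.png',cv2.resize(a,None,fx=4.5,fy=4.5,interpolation=3))
snap('wrist','w3.png')
```

```text
{'t': 9.6, 'q': [0.5097, 0.2707, -0.3109, 0.0001, -0.9867, 1.975], 'eef_pos': [0.573, 0.1005, 0.1458], 'ee_rot': [-1.5685, -0.001, -0.6569], 'force': [13.6105, -4.0389, -10.9113], 'width': 0.0155}
0.08266229516806668 1.038120253947197
```

View pics/w3.png

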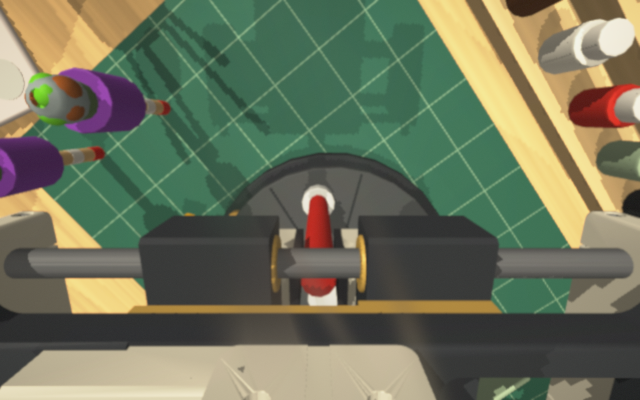

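View pics/t2c.png

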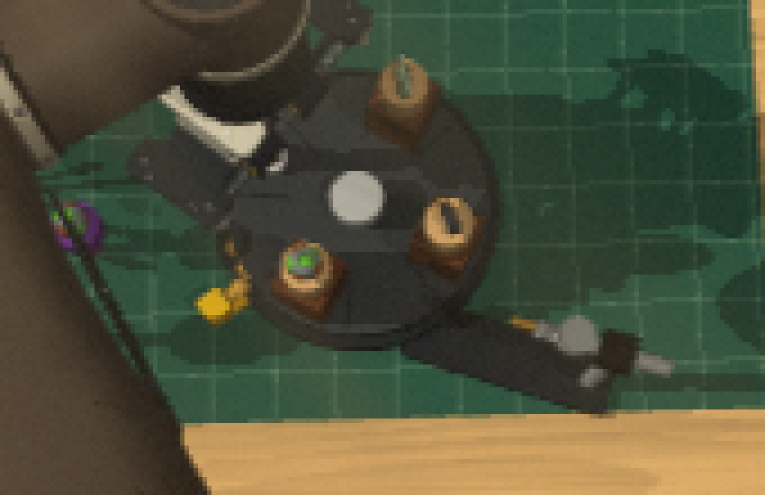

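move_arm(
  jaw=[1,1],
  offset=[
    [-0.0024,0,-0.0004],
    [0,0,0],
  ],
  roll=[0,0],
)

```text
t: 9.95
eef_pos: [0.5713, 0.1016, 0.1458]
ee_rot: [-1.568, -0.001, -0.657]
force: [7.6, -0.1, -5.0]
width: 0.0154
```

move_arm(
  jaw=[1,1,1],
  offset=[
    [-0.0024,0,-0.0004],
    [-0.0023,0,-0.0005],
    [0,0,0],
  ],
  roll=[0,0,0],
)

```text
t: 10.32
eef_pos: [0.5665, 0.104, 0.1458]
ee_rot: [-1.568, -0.001, -0.657]
force: [3.4, 4.4, -3.5]
width: 0.0156
```

move_arm(
  jaw=[1,1,1],
  offset=[
    [-0.0023,0,-0.0006],
    [-0.0023,0,-0.0006],
    [0,0,0],
  ],
  roll=[0,0,0],
)

```text
t: 10.7
eef_pos: [0.5613, 0.1057, 0.1459]
ee_rot: [-1.569, 0.0, -0.657]
force: [-0.0, 5.8, -0.2]
width: 0.0154
```

Run:
```python
from h import *
s=st()
A=np.array([.531,.0293]); r=np.array(s['eef_pos'][:2])-A; print(np.hypot(*r),np.arctan2(r[1],r[0])-.568)
snap('top','t3.png')
a=cv2.imread('pics/t3.png')[165:275,230:400];cv2.imwrite('pics/t3c.png',cv2.resize(a,None,fx=4.5,fy=4.5,interpolation=3))
```

```text
{'t': 10.7, 'q': [0.5279, 0.2551, -0.332, -0.0012, -0.9823, 1.9572], 'eef_pos': [0.5613, 0.1057, 0.1459], 'ee_rot': [-1.5692, 0.0004, -0.6572], 'force': [-0.0491, 5.8113, -0.1932], 'width': 0.0154}
0.08221692485962989 0.624801559135091
```

View pics/t3c.png

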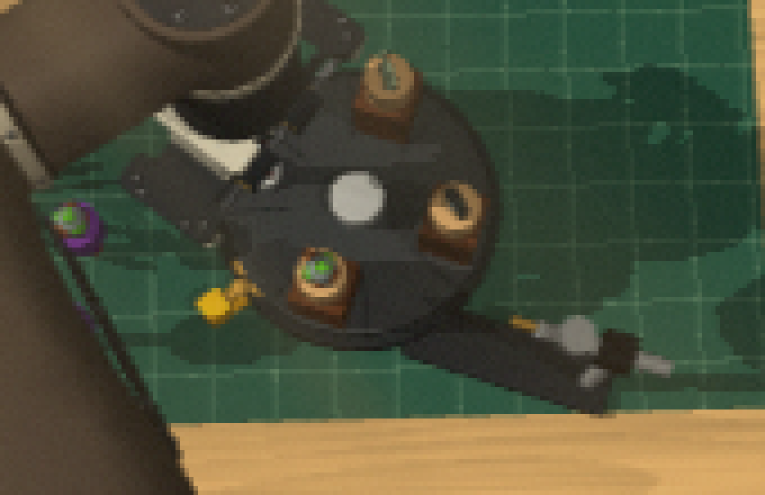

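The first bump has gone past the pin and the tangential force has reversed, so the detent is now pulling the disc in. I'll go a little further, then release.

move_arm(
  jaw=[1,1,1],
  offset=[
    [-0.0023,0,-0.0012],
    [0,0,0],
    [0,0,0],
  ],
  roll=[0,0,0],
)

```text
t: 11.12
eef_pos: [0.5596, 0.1062, 0.1459]
ee_rot: [-1.568, -0.001, -0.657]
force: [4.1, 4.1, -3.2]
width: 0.0156
```

move_arm(
  jaw=[0.7,0.7,0.7,0.7,0.7],
  offset=[
    [0,0,0],
    [0,0,0],
    [0,0,0],
    [0,0,0],
    [0,0,0],
  ],
  roll=[0,0,0,0,0],
)

```text
t: 11.75
eef_pos: [0.5588, 0.1049, 0.1456]
ee_rot: [-1.571, 0.0, -0.658]
force: [-0.8, -0.4, 0.2]
width: 0.0261
```

move_arm(
  jaw=[0.3,0,0,0],
  offset=[
    [0,0,0],
    [0,-0.03,0],
    [0,-0.06,0],
    [0,-0.05,0],
  ],
  roll=[0,0,0,0],
)

```text
t: 12.25
eef_pos: [0.5589, 0.1049, 0.2877]
ee_rot: [-1.57, -0.001, -0.657]
force: [1.4, 0.5, -0.4]
width: 0.0607
```

Run:
```python
from h import *
s=st()
snap('top','t4.png')
a=cv2.imread('pics/t4.png')[165:275,230:400];cv2.imwrite('pics/t4c.png',cv2.resize(a,None,fx=4.5,fy=4.5,interpolation=3))
snap('wrist','w4.png')
snap('side','s4.png')
lm(['wrist','top','side','top','side'],['post_top','axis','bore','camo_head','cork_foot'])
```

```text
{'t': 12.25, 'q': [0.5298, 0.1492, -0.1305, 0.0004, -1.2904, 1.9542], 'eef_pos': [0.5589, 0.1049, 0.2877], 'ee_rot': [-1.5703, -0.0006, -0.6574], 'force': [1.4265, 0.4649, -0.4095], 'width': 0.0607}
wrist post_top [0.5608 0.1004 0.1802] 0.96 tool [ 0.0033  0.1086 -0.0042]
wrist axis [0.534  0.0263 0.0376] 0.65 tool [ 0.027   0.2509 -0.08  ]
wrist camo_head [0.4334 0.2537 0.1065] 0.96 tool [-0.1914  0.182   0.0389]
wrist camo_head [0.51   0.2466 0.1029] 0.84 tool [-0.1264  0.186   0.08  ]
wrist cork_foot [0.456  0.0502 0.1127] 0.96 tool [-0.0491  0.1754 -0.1084]
wrist cork_foot [0.5069 0.243  0.068 ] 0.9 tool [-0.1268  0.2209  0.0751]
top post_top [0.5599 0.1078 0.18  ] 0.9 tool [-0.0019  0.1088  0.0011]
top bore [0.4568 0.0503 0.1087] 0.68 tool [-0.0486  0.1794 -0.1078]
top camo_head [0.5033 0.2482 0.1128] 0.63 tool [-0.1327  0.1761  0.0773]
top camo_head [0.4612 0.0555 0.1523] 0.58 tool [-0.0481  0.1359 -0.1008]
top cork_foot [0.4588 0.0548 0.1105] 0.51 tool [-0.0497  0.1776 -0.103 ]
top cork_foot [0.5078 0.2471 0.0654] 0.51 tool [-0.1286  0.2235  0.0789]
side post_top [0.5614 0.106
[... 851 characters left out ...]
.0581 0.152 ] 0.6 tool [-0.0504  0.1362 -0.0993]
top camo_head [0.5069 0.2496 0.1106] 0.55 tool [-0.1307  0.1783  0.0806]
top cork_foot [0.5299 0.0261 0.0212] 0.69 tool [ 0.0238  0.2673 -0.0828]
top cork_foot [0.5068 0.2514 0.0689] 0.65 tool [-0.132   0.22    0.0817]
side axis [0.5328 0.0299 0.0323] 0.65 tool [ 0.0238  0.2562 -0.0779]
side bore [0.4569 0.0542 0.1052] 0.81 tool [-0.0509  0.1829 -0.1047]
side camo_head [0.4516 0.0541 0.1474] 0.63 tool [-0.0549  0.1407 -0.1078]
side camo_head [0.434  0.2545 0.1071] 0.52 tool [-0.1914  0.1814  0.0399]
side cork_foot [0.4591 0.0544 0.1045] 0.81 tool [-0.0493  0.1836 -0.1032]
side cork_foot [0.5063 0.2453 0.0698] 0.6 tool [-0.1287  0.2191  0.0766]
```

View pics/t4c.png

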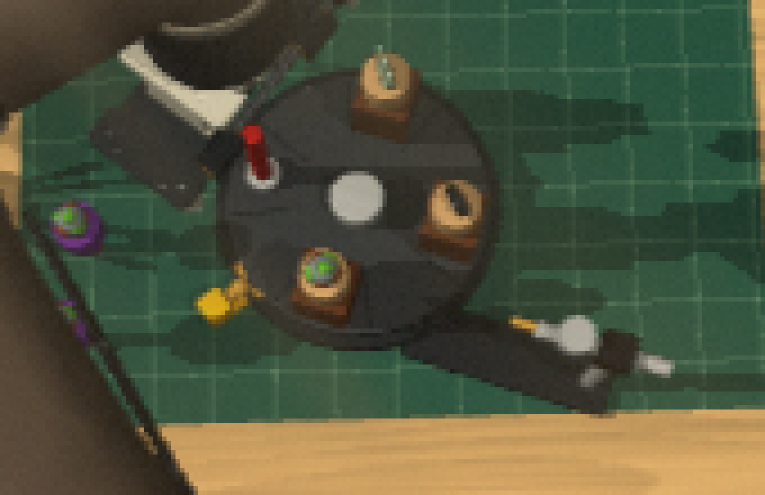

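View pics/w4.png

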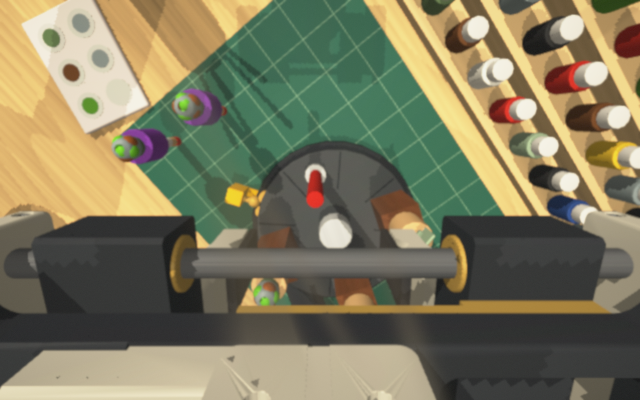

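View pics/s4.png

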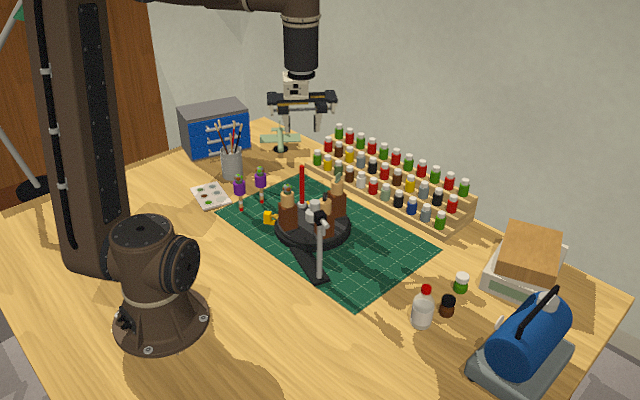

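The top view shows the bumps straddling the pin at about (245,280), the post at (253,145) in the crop, and the helmet stick facing the gun. Drum yaw comes out near -0.315, against -0.31 to -0.32 for the foot. Next I'll hover over the stick with the jaws set radially.

move_arm(
  jaw=[0,0,0,0,0],
  offset=[
    [0,0,0],
    [0,0,0],
    [-0.027,0,-0.0265],
    [-0.027,0,-0.0265],
    [-0.0271,0,-0.0265],
  ],
  roll=[-0.17,-0.17,0,0,0],
)

```text
t: 14.52
eef_pos: [0.456, 0.0543, 0.2854]
ee_rot: [-1.571, 0.0, -0.318]
force: [-0.3, -0.3, 1.0]
width: 0.0876
```

move_arm(
  jaw=[0,0,0,0],
  offset=[
    [0,0.01,0],
    [0,0.018,0],
    [0,0,0],
    [0,0,0],
  ],
  roll=[0,0,0,0],
)

```text
t: 15.02
eef_pos: [0.4575, 0.0549, 0.2579]
ee_rot: [-1.571, -0.0, -0.317]
force: [-0.5, 0.0, -0.6]
width: 0.0878
```

Run:
```python
from h import *
s=st()
p=snap('wrist','w5.png'); print(np.array(p['hand_eye']).round(4),p['fovy'],p['cx'],p['cy'],p['dist_coeffs'])
lm(['wrist','wrist','wrist'],['bore','camo_head','cork_foot','axis','post_top'])
```

```text
{'t': 15.025, 'q': [0.5492, -0.0242, -0.3866, 0.0004, -1.2084, 2.2748], 'eef_pos': [0.4575, 0.0549, 0.2579], 'ee_rot': [-1.571, -0.0003, -0.3175], 'force': [-0.4849, 0.0458, -0.6164], 'width': 0.0878}
[[ 1.000e+00  8.000e-04 -8.000e-04 -4.000e-04]
 [ 1.000e-03 -2.457e-01  9.693e-01 -1.565e-01]
 [ 5.000e-04 -9.693e-01 -2.457e-01  6.560e-02]
 [ 0.000e+00  0.000e+00  0.000e+00  1.000e+00]] 64.41954332540834 318.1641821098618 198.9829807961079 [0.00229863 0.         0.         0.         0.        ]
wrist camo_head [0.4562 0.057  0.1485] 0.76 tool [-0.002   0.1096  0.0014]
wrist camo_head [0.5294 0.0274 0.0204] 0.17 tool [ 0.0767  0.2377 -0.0038]
wrist cork_foot [0.4576 0.0522 0.1102] 0.72 tool [ 0.0008  0.1479 -0.0027]
wrist axis [0.5352 0.0247 0.0353] 0.64 tool [ 0.0831  0.2228 -0.0046]
wrist post_top [0.5601 0.1032 0.1789] 0.72 tool [0.0823 0.0792 0.0778]
wrist bore [0.5584 0.103  0.1807] 0.29 tool [0.0808 0.0774 0.077 ]
wrist bore [0.6026 0.0075 0.0406] 0.26 tool [1.525e-01 2.175e-01 1.000e-04]
wrist camo_head [0.4572 0.0568 0.1489] 0.8 tool [-0.001   0.1092  0.0016]
wrist cork_foot [0.4588 0.0532 0.1126] 0.55 tool [ 0.0016  0.1455 -0.0014]
wrist axis [0.5338 0.0247 0.0358] 0.9 tool [ 0.0818  0.2223 -0.005 ]
wrist post_top [0.5598 0.0984 0.1781] 0.74 tool [0.0835 0.08   0.0731]
wrist camo_head [0.4561 0.0551 0.1494] 0.76 tool [-0.0015  0.1087 -0.0004]
wrist axis [0.5328 0.0223 0.0355] 0.7 tool [ 0.0816  0.2226 -0.0076]
wrist post_top [0.5607 0.1001 0.179 ] 0.92 tool [0.0839 0.0791 0.075 ]
```

View pics/w5.png

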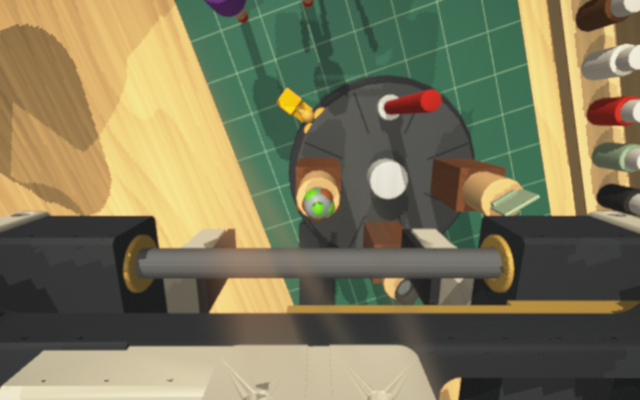

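Run:
```python
import cv2
a=cv2.imread('pics/w5.png')[70:245,260:420]
cv2.imwrite('pics/w5c.png',cv2.resize(a,None,fx=4.5*.75,fy=4.5*.75,interpolation=3))
```

```text
(no output)
```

View pics/w5c.png

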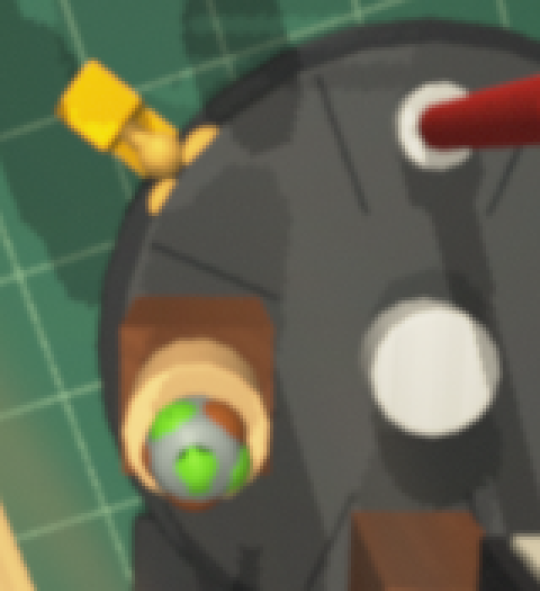

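Run:
```python
from h import *
H=np.array([[1,8e-4,-8e-4,-4e-4],[1e-3,-.2457,.9693,-.1565],[5e-4,-.9693,-.2457,.0656],[0,0,0,1]])
f=200/np.tan(np.radians(64.4195)/2)
def pr(p):
    c=np.linalg.inv(H)@np.r_[p,1]; u=np.array([f*c[0]/c[2]+318.16,f*c[1]/c[2]+198.98]); return ((u-[260,70])*3.375).round(1)
for x,z in [(-.019,0),(.019,0),(0,.019),(0,-.019),(0,.0)]: print(x,z,pr([x,.108,z]))
print('head c',pr([0,.094,0]),'head top', pr([0,.08,0]))
for x,z in [(-.022,.022),(.022,.022)]: print(pr([x,.148,z]))
```

```text
-0.019 0 [124.  429.7]
0.019 0 [273.4 429.9]
0 0.019 [198.8 356. ]
0 -0.019 [198.6 501.1]
0 0.0 [198.7 429.8]
head c [198.8 443.7] head top [198.9 459.2]
[121.6 321.2]
[275.7 321.3]
```

The wrist crop shows the brass pin seated between the two bumps at about (175,170), so the disc is in its detent. The cork is within about 1.5 mm of the jaw centre. I'll apply that correction and descend.

move_arm(
  jaw=[0,0,0,0,0],
  offset=[
    [-0.0006,0.03,-0.001],
    [0,0.03,0],
    [0,0.03,0],
    [0,0.025,0],
    [0,0.015,0],
  ],
  roll=[0,0,0,0,0],
)

```text
t: 16.6
eef_pos: [0.4556, 0.0538, 0.1264]
ee_rot: [-1.572, 0.001, -0.318]
force: [-0.4, -0.3, 0.4]
width: 0.088
```

move_arm(
  jaw=[0.4,0.45],
  offset=[
    [0,0.007,0],
    [0,0,0],
  ],
  roll=[0,0],
  grip_force=8,
)

```text
t: 16.85
eef_pos: [0.4561, 0.054, 0.1205]
ee_rot: [-1.571, 0.0, -0.317]
force: [0.8, 0.6, -0.7]
width: 0.0731
```

Run:
```python
from h import *
s=st()
snap('wrist','w6.png');snap('side','s6.png')
a=cv2.imread('pics/s6.png')[120:270,220:400];cv2.imwrite('pics/s6c.png',cv2.resize(a,None,fx=4,fy=4,interpolation=3))
```

```text
{'t': 16.85, 'q': [0.5488, 0.1046, -0.5952, 0.0001, -0.8715, 2.2753], 'eef_pos': [0.4561, 0.054, 0.1205], 'ee_rot': [-1.5713, 0.0003, -0.3175], 'force': [0.7862, 0.5867, -0.7256], 'width': 0.0731}
```

View pics/w6.png

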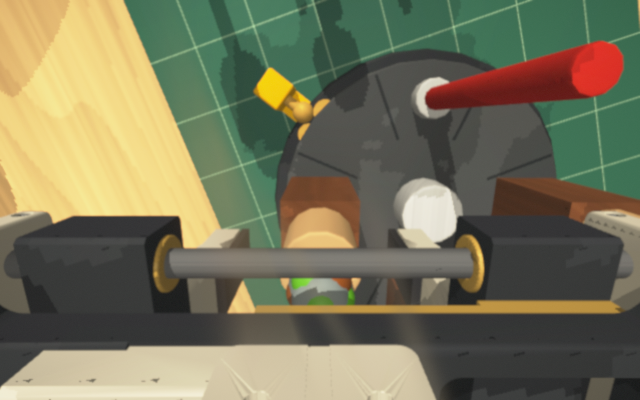

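View pics/s6c.png

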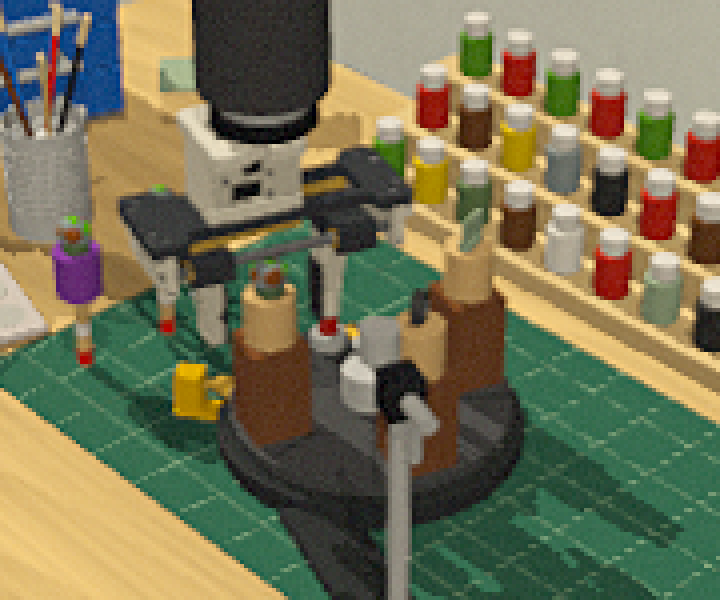

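The wrist view has the cork at 284–358, centred between the fingers (inner faces about 250 and 388). Closing gently.

move_arm(
  jaw=[0.5,0.53,0.6,0.7,1],
  offset=[
    [0,0,0],
    [0,0,0],
    [0,0,0],
    [0,0,0],
    [0,0,0],
  ],
  roll=[0,0,0,0,0],
  grip_force=6,
)

```text
t: 17.58
eef_pos: [0.4563, 0.0541, 0.1208]
ee_rot: [-1.571, -0.0, -0.318]
force: [0.4, -0.3, 2.5]
width: 0.0376
```

move_arm(
  jaw=[1,1,1],
  offset=[
    [0,0,0],
    [0,0,0],
    [0,0,0],
  ],
  roll=[0,0,0],
  grip_force=6,
)

```text
t: 17.95
eef_pos: [0.4563, 0.0541, 0.1208]
ee_rot: [-1.571, -0.0, -0.318]
force: [0.1, -0.9, 5.3]
width: 0.0376
```

Run:
```python
from h import *
s=st();print(R.from_euler('xyz',s['ee_rot']).as_matrix().T@s['force'],s['moment'])
snap('wrist','w7.png');snap('side','s7.png')
a=cv2.imread('pics/s7.png')[120:270,220:400];cv2.imwrite('pics/s7c.png',cv2.resize(a,None,fx=4,fy=4,interpolation=3))
```

```text
{'t': 17.95, 'q': [0.5487, 0.1041, -0.5951, 0.0002, -0.8712, 2.2753], 'eef_pos': [0.4563, 0.0541, 0.1208], 'ee_rot': [-1.5705, -0.0004, -0.3175], 'force': [0.1339, -0.8762, 5.3058], 'width': 0.0376}
[ 0.40286168 -5.30581402 -0.78924024] [-0.14206447  0.04225903 -0.00760555]
```

View pics/w7.png

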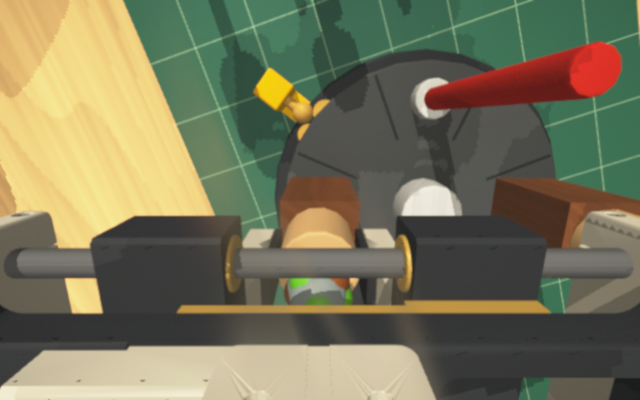

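View pics/s7c.png

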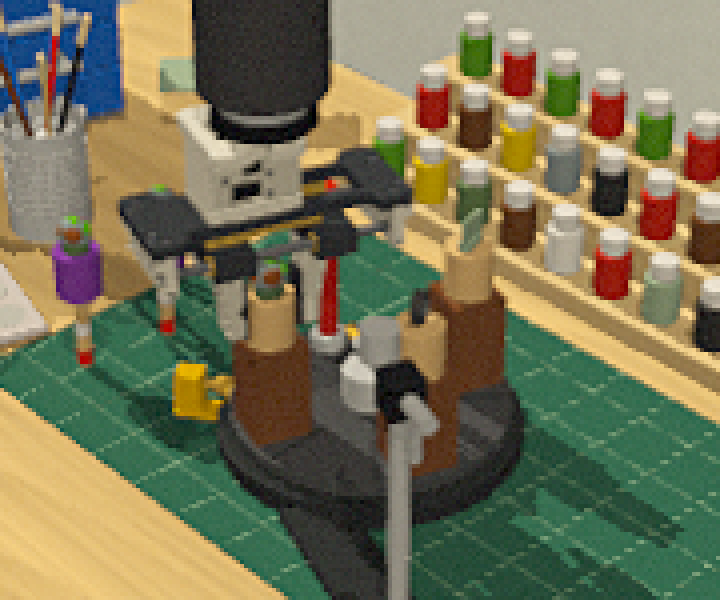

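The grip closed at 37.6 mm with under 1 N of side force. Drawing up slowly while watching the forces.

move_arm(
  jaw=[1,1,1,1,1],
  offset=[
    [0,0,0],
    [0,-0.001,0],
    [0,-0.002,0],
    [0,-0.003,0],
    [0,0,0],
  ],
  roll=[0,0,0,0,0],
  grip_force=12,
)

```text
t: 18.68
eef_pos: [0.4562, 0.0541, 0.1268]
ee_rot: [-1.571, -0.0, -0.318]
force: [1.2, -0.3, 1.0]
width: 0.038
```

Run:
```python
from h import *
s=st();print(R.from_euler('xyz',s['ee_rot']).as_matrix().T@s['force'],s['moment'])
snap('side','s8.png')
a=cv2.imread('pics/s8.png')[120:270,220:400];cv2.imwrite('pics/s8c.png',cv2.resize(a,None,fx=4,fy=4,interpolation=3))
```

```text
{'t': 18.675, 'q': [0.5488, 0.0963, -0.5872, 0.0001, -0.8871, 2.2752], 'eef_pos': [0.4562, 0.0541, 0.1268], 'ee_rot': [-1.5707, -0.0002, -0.3175], 'force': [1.1808, -0.2764, 1.0128], 'width': 0.038}
[ 1.2082937  -1.01252695  0.10622682] [-0.36355792 -0.88346822 -0.02524645]
```

View pics/s8c.png

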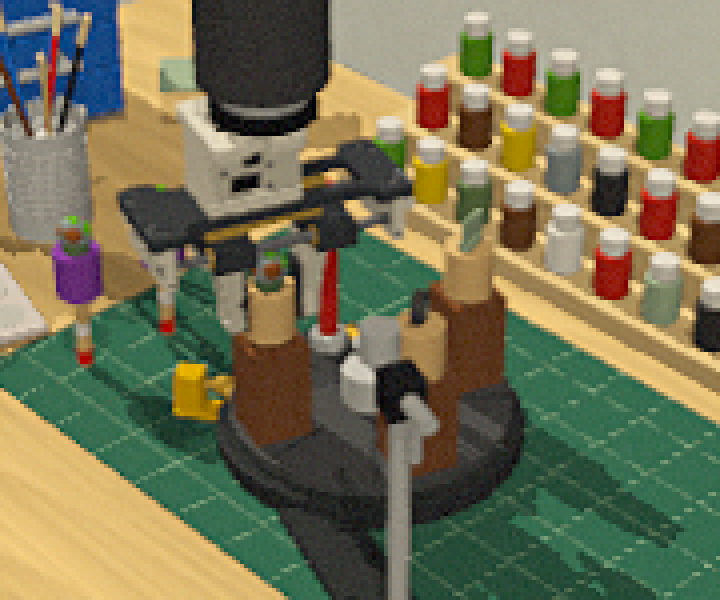

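move_arm(
  jaw=[1],
  offset=[
    [0,0,0],
  ],
  roll=[0],
)

```text
t: 18.85
eef_pos: [0.4562, 0.0541, 0.1267]
ee_rot: [-1.571, -0.0, -0.317]
force: [2.9, -2.0, 0.7]
width: 0.0377
```

Run:
```python
from h import *
for i in range(4):
    s=arm.get_state();M=R.from_euler('xyz',s['ee_rot']).as_matrix().T;print(s['t'],(M@s['force']).round(2),(M@s['moment']).round(3)); arm.grab_frame('side')
```

```text
18.85 [ 3.38 -0.69 -1.01] [-0.021 -0.013 -1.027]
18.9 [ 3.01 -0.35  0.44] [-0.026  0.035 -1.002]
18.95 [ 2.08 -0.89 -0.52] [-0.026 -0.044 -1.105]
19.0 [ 2.18 -0.76 -0.83] [-0.052 -0.028 -1.162]
```

About 2.5 N of side load shows along the jaw axis (+x), so I'll relieve it with a small +x shift before drawing on.

move_arm(
  jaw=[1,1,1],
  offset=[
    [0.0006,0,0],
    [0,0,0],
    [0,0,0],
  ],
  roll=[0,0,0],
)

```text
t: 19.42
eef_pos: [0.4563, 0.0538, 0.1263]
ee_rot: [-1.571, 0.001, -0.318]
force: [0.8, 0.3, -1.0]
width: 0.0374
```

```bash
cat > f.py <<'E'
from h import *
a=[];b=[]
for i in range(3):
    s=arm.get_state();M=R.from_euler('xyz',s['ee_rot']).as_matrix().T;a.append(M@s['force']);b.append(M@s['moment']); arm.grab_frame('side')
print(s['t'],np.round(s['eef_pos'],4),s['width'],np.mean(a,0).round(2),np.mean(b,0).round(3))
E
python3 f.py
```

```text
19.525 [0.4563 0.0538 0.1263] 0.037788176093966744 [0.3  1.08 1.06] [ 0.181  0.024 -0.292]
```

move_arm(
  jaw=[1,1,1,1,1],
  offset=[
    [0.0002,-0.003,0],
    [0,-0.004,0],
    [0,-0.004,0],
    [0,-0.004,0],
    [0,0,0],
  ],
  roll=[0,0,0,0,0],
)

```text
t: 20.2
eef_pos: [0.457, 0.0539, 0.142]
ee_rot: [-1.57, -0.001, -0.318]
force: [1.1, 0.0, -1.2]
width: 0.0375
```

```bash
python3 f.py
python3 - <<'E'
from h import *
snap('side','s9.png')
a=cv2.imread('pics/s9.png')[120:270,220:400];cv2.imwrite('pics/s9c.png',cv2.resize(a,None,fx=4,fy=4,interpolation=3))
E
```

```text
20.3 [0.4568 0.0538 0.1416] 0.037581122012184755 [0.46 0.89 0.03] [-0.023 -0.013 -0.088]
```

View pics/s9c.png

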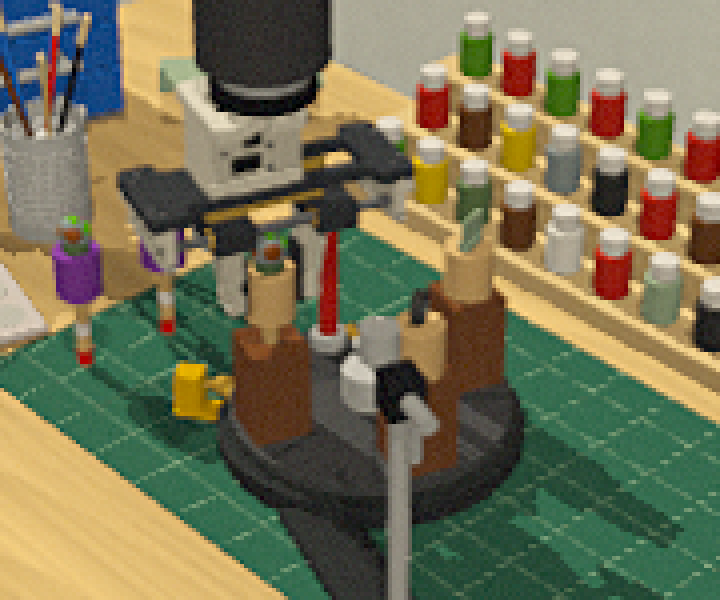

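The stick is rising cleanly, with a vertical load of about 0.9 N (the stick's weight) and almost no side force. Now for the remaining ~24 mm.

move_arm(
  jaw=[1,1,1,1,1],
  offset=[
    [0,-0.004,0],
    [0,-0.004,0],
    [0,-0.004,0],
    [0,-0.004,0],
    [0,0,0],
  ],
  roll=[0,0,0,0,0],
)

```text
t: 21.02
eef_pos: [0.457, 0.0539, 0.158]
ee_rot: [-1.57, -0.001, -0.318]
force: [0.1, -0.3, -1.3]
width: 0.0378
```

move_arm(
  jaw=[1,1,1,1,1],
  offset=[
    [0,-0.004,0],
    [0,-0.003,0],
    [0,-0.001,0],
    [0,0,0],
    [0,0,0],
  ],
  roll=[0,0,0,0,0],
)

```text
t: 21.65
eef_pos: [0.4568, 0.0538, 0.1655]
ee_rot: [-1.571, 0.0, -0.318]
force: [0.2, -0.2, -0.8]
width: 0.0372
```

```bash
python3 f.py
python3 - <<'E'
from h import *
snap('side','s10.png')
a=cv2.imread('pics/s10.png')[120:270,220:400];cv2.imwrite('pics/s10c.png',cv2.resize(a,None,fx=4,fy=4,interpolation=3))
snap('wrist','w10.png')
lm(['side','wrist','side','wrist'],['cork_foot','bore','camo_head','stick'])
E
```

```text
21.75 [0.4568 0.0538 0.1654] 0.03756439496673676 [ 0.01  0.38 -0.2 ] [-0.051 -0.035 -0.096]
side cork_foot [0.4591 0.0558 0.1511] 0.66 tool [0.0015 0.0144 0.0026]
side cork_foot [0.4293 0.2537 0.0669] 0.52 tool [-0.0886  0.0986  0.1814]
side bore [0.4555 0.0553 0.1075] 0.98 tool [-0.0017  0.058   0.0011]
side camo_head [0.4306 0.2528 0.1057] 0.65 tool [-0.087   0.0598  0.1809]
side camo_head [ 6.284e-01 -4.382e-01 -3.000e-04] 0.52 tool [ 0.3167  0.1658 -0.4138]
side stick [ 0.5084  0.2509 -0.0007] 0.7 tool [-0.0125  0.1662  0.2034]
side stick [0.4311 0.2551 0.003 ] 0.64 tool [-0.0873  0.1625  0.1832]
wrist bore [0.4556 0.0525 0.1155] 0.83 tool [-0.0007  0.05   -0.0016]
wrist bore [0.4574 0.0587 0.0903] 0.2 tool [-0.001   0.0752  0.0049]
wrist camo_head [0.4581 0.0563 0.1943] 0.67 tool [ 0.0004 -0.0288  0.0028]
wrist stick [0.4569 0.0569 0.0885] 0.81 tool [-0.0009  0.077   0.003 ]
side cork_foot [0.4608 0.0576 0.1536] 0.81 tool [0.0026 0.0119 0.0049]
side cork_foot [0.5048 0.2443 0.0669] 0.75 tool [-0.0139  0.0986  0.196 ]
side bore [0.4587 0.0569 0.1075] 0.62 tool [0.0008 0.058  0.0036]
side bore [0.4062 0.3905 0.0017] 0.33 tool [-0.1532  0.1638  0.3041]
side camo_head [ 0.4572 -0.4365  0.0034] 0.63 tool [ 0.1535  0.1621 -0.4656]
side camo_head [0.4347 0.2552 0.109 ] 0.62 tool [-0.0839  0.0565  0.1845]
side stick [0.4533 0.0549 0.086 ] 0.66 tool [-0.0037  0.0795 -0.    ]
side stick [ 5.087e-01  2.444e-01 -5.000e-04] 0.58 tool [-0.0102  0.166   0.1973]
wrist bore [0.4556 0.0545 0.1137] 0.74 tool [-0.0014  0.0518  0.0003]
wrist camo_head [0.4553 0.0523 0.1953] 0.66 tool [-0.001  -0.0298 -0.0019]
wrist stick [0.4577 0.0566 0.0895] 0.89 tool [-0.     0.076  0.003]
```

View pics/s10c.png

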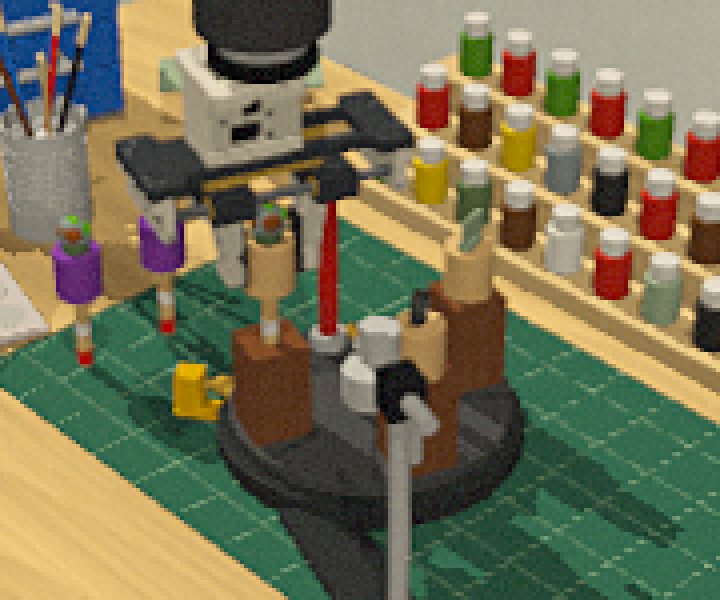

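View pics/w10.png

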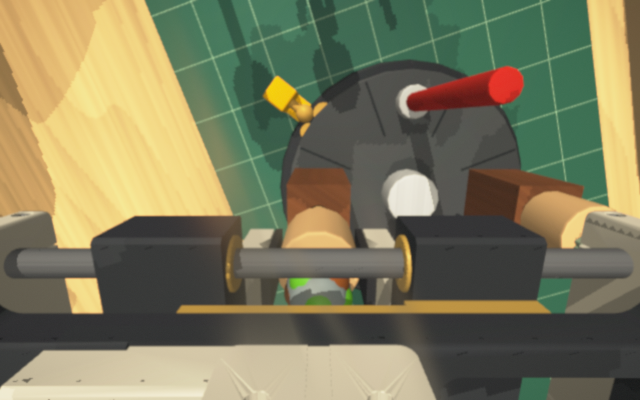

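Everything agrees: the TCP rose 44.6 mm, the networks give 41–45 mm, the white band shows above the socket and no red shows. The pin is still between the bumps at (308,118), and side forces are near zero. Settling briefly, then handing in.

move_arm(
  jaw=[1,1,1,1,1],
  offset=[
    [0,0,0],
    [0,0,0],
    [0,0,0],
    [0,0,0],
    [0,0,0],
  ],
  roll=[0,0,0,0,0],
)

```text
t: 23.52
eef_pos: [0.4568, 0.0538, 0.1656]
ee_rot: [-1.571, 0.0, -0.318]
force: [-0.0, 0.8, -0.5]
width: 0.0378
```

```bash
python3 f.py; python3 -c "
from station import arm
print(arm.job_done())"
```

```text
23.625 [0.4568 0.0538 0.1656] 0.03759483951914626 [-0.23  0.68  0.16] [-0.028  0.013 -0.131]
the job is handed in; nothing more can be done
None
```

I turned the carousel about 0.65 rad counter-clockwise by its post into the detent and let go of the post. I then gripped the helmet stick by its cork, drew it straight up about 45 mm, and handed the job in at 23.6 s, still holding it there. No verdict was reported.

**Last checks**
- **Detent:** the brass pin still sat between the two rim bumps in the last wrist view.
- **Draw height:** the tool rose 44.8 mm from where it gripped, while the networks scattered between 41 and 45 mm. The side view showed the white band above the socket and no red tail.
- **Grip and load:** the opening was 37.6 mm on the 38 mm cork with a 12 N grip. Measured side force was under 0.3 N and vertical load about 0.7 N.
- **Other sticks and bench things:** nothing looked moved in the last views, though I did not measure them again at the end.

**What did not go perfectly:** early in the draw there was about 2.5 N of side load along the jaws. A 0.6 mm shift removed most of it. I saw no sign of the painted head being touched.

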